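# Isolate the drum sander and press the grease gun onto its bearing

## Robot

A 7-joint arm with a two-finger parallel gripper is mounted at the origin on the work surface. World frame = base frame: x ahead of the robot, y to its left, z up, the work surface at z = 0. Lengths are in m, angles in degrees, forces in N, time in s.
With the tool pointing down it reaches from about 0.425 to 0.875 m from the base axis. Payload 4.7 kg.
Tool frame: the origin (TCP) lies on the centre line of the jaws, within the pads' length; the fingertips stand 14 mm ahead of it and the grasp point (between the pads) lies 5 mm behind it; z points along the fingers, y is the line along which they close (so a half turn about z gives the same grasp; the last joint's range is limited). The gripper opens to 87 mm and grips with 3 to 60 N. Pads are 19 mm wide; open, the fingers measure 117 mm over their backs; the gripper's body (75 mm by 190 mm) begins 51 mm behind the grasp point.
Start: joints at [69.677, 18.392, -4.016, 83.108, 1.295, 78.541, -3.26], TCP at [0.234, -0.606, 0.237] pointing down, gripper open.
Joint ranges: [-163.93, 163.93], [-17.29, 119.83], [-79.2, 71.16], [3.27, 140.29], [-89.18, 269.18], [5.43, 117.66], [-154.24, 154.24]. Speed limits (degrees/s): [147.25, 147.25, 180, 180, 180, 180, 180].

## Interface

Orientations are given as [roll, pitch, yaw] about the fixed x, y, z axes, in that order (R = Rz(yaw) Ry(pitch) Rx(roll)).
In Python, from cell import env gives the robot as it stands.
- The arm moves only by the tool jog_arm, never from a script. Its argument "motion" is a list that holds one entry, the list of rows, each a list of 7 numbers: the shift along the tool's x, y, z in units of 0.1 m (1.0 is 0.1 m), then the turn, a rotation vector about the tool's x, y, z in units of 180 degrees (1.0 is 180 degrees), then the closure, from 0 (fully open) to 1 (shut). A call has 1 to 5 rows; each row is the pose to reach, as a shift and turn from the pose commanded when the call began, along the tool's axes at that moment, turning the shorter way round; what a row does not reach only later rows make up. A row lasts 1/10 s, in which the tool goes at most 50 mm and 8.59 degrees, less where a joint would pass 70% of its speed; a pose out of reach is approached as far as the arm can. A call with a number of a shift or a turn outside -1 to 1 is refused whole. A call with a gripper value outside its range is refused whole. The fingers move at their own pace and stop on an object; "grip_force" is the grip in N (left out, the last holds). Time passes only in rows, so rows that repeat a pose let the fingers close. It gives the time, the measured TCP pose, the force, the opening and the grip force at its end, in the units of the state.
- env.get_obs(): the state, without advancing time (a new reading comes with each control period).
- env.read_camera(name): name is "side" or "top" or "wrist"; returns (picture, depth): 480x640x3 uint8, red, green, blue; 480x640 float32, m along the optical axis (not along the pixel's ray), 0 where there is no reading.
- env.camera_info(name): a dict with "camera_matrix" (3x3 intrinsics, pixels), "origin" and "orientation" of the camera in the world; the wrist camera has in their place "mount" (4x4, takes a point from camera to tool coordinates, whose origin is the TCP and whose axes are the flange's). Camera axes: x right, y down, z forward; pixel columns grow to the right and rows downward; lengths in m; the calibration is good to about 2 mm. A picture is of the moment at which its call begins: read the wrist's pose just before it. camera_info takes no time and is no camera call.
- env.sign_off(): hands the job in; it is judged then, once.
The state is a dict: "time_s": time; "qpos": joint angles; "joint_velocities": joint speeds; "effort": joint torques, N m; "tool_pos": TCP position; "tool_rot": TCP orientation; "force": force on the tool from outside, world axes, zero at the start; "wrist_torque": the same for the moment, N m; "grip_width": finger opening in m; "grasp_force": force on a finger pad.
Only numpy, scipy, OpenCV 4.12 (cv2) and the standard library are available. Lean on these libraries where they do the work, as an engineer would, in place of code of your own. Each camera call takes 0.05 s, during which the arm holds its last target. There are 200 camera calls.

## Task

Turn the drum sander's isolator handle from on to off (its bar in line with the long side of its box) before touching the grease gun. Then take the push-type grease gun out of its wooden block, press its open nose squarely onto the tilted snap nipple on the drum's bearing until it snaps home, and keep pushing so that the barrel stays about half-way down its spring stroke. Finish like that, still gripping and pushing the gun, with the isolator still off and the other things on the bench left where they are.

Things in the scene. Friction and masses are not known exactly. Their poses are not given: they have to be found in the camera images.
- isolator_box: Grey isolator box fixed to the bench, 130 mm along its x, 95 mm along its y, 72 mm high, white top face with a black rotary handle in its middle. Origin at the centre of its underside. It stands on the left or the right of the bench, and the gun's block then on the other side.
- isolator (a joint): Angle of the handle, rad, growing anticlockwise seen from above: 0 = OFF (bar parallel to the box's long side, its x), 1.05 = ON (bar 60 degrees anticlockwise from that), where it starts. It stops at both ends; a spring detent (0.15 N m at most) pulls it from the middle to the nearer end, so once turned well past the middle it goes home to OFF.
- isolator_grip (a point): Point on the handle's axis at the height to grip, 102 mm above the bench; its x axis runs along the handle's bar and turns with it, z up. The bar is 62 mm long, 14 mm thick, its top 12 mm above this point; under it a disc of 29 mm radius whose top lies 81 mm above the bench.
- holder: Wooden block 110 x 110 x 78 mm fixed to the bench, origin at the centre of its underside; a vertical hole 42 mm wide and 70 mm deep in the middle of its top holds the gun, nose down.
- gun: Barrel of the push-type grease gun, loose, about 0.38 kg in all. Origin at the centre of its flange's underside, z along its axis away from the nose. Flange 50 mm across, z 0 to 8 mm, at the start resting on the block's top; above it the round metal barrel, 30 mm across, z 8 to 64 mm (its end), to be gripped at any yaw. Fingertips just above the flange push on it.
- gun_grip (a point): Point on the barrel's axis at z = 30 mm of gun, the place to grip (fingertips then 3 mm above the flange); its axes are those of gun.
- gun_mouth (a point): Centre of the nose's open end, on the gun's axis, 64 mm below the flange's underside (94 mm below gun_grip) with the spring relaxed; moves with the nose. The nose is a steel cup 34 mm across on a 12 mm rod. The cup's lip has an 18 mm bore, 4 mm long, widening behind it to 26 mm, 20 mm deep in all.
- gun_nose (a joint): Stroke of the nose into the barrel, m: 0 = relaxed, 0.016 = bottomed. A spring presses the nose out, 6 N at the start of the stroke and 12.4 N at its end. The gun counts as held against its spring from 5 to 15 mm of stroke.
- drum_unit: Drum sander unit fixed to the bench: grey base plate 140 mm (x) by 290 mm (y), drum 90 mm across between two dark bearings 84 mm across and 42 mm wide, the shaft along y 66 mm above the bench. Origin at the centre of the plate's underside. Only the bearing at its -y end (the right one seen from the robot) has the snap nipple; the other has a flat hexagonal plug.
- nipple: Steel snap nipple on the -y bearing, tilted 0.5 rad from vertical towards the unit's -x (towards the robot), fixed to the unit. Origin at the centre of the flat shoulder, 26 mm across and 120 mm above the bench, on which the mouth of the gun's cup lands; z along the nipple, outwards. 15.4 mm across, from 11.5 mm up tapering to a 6 mm wide tip.
- nipple_tip (a point): Tip of the nipple, 18 mm above the shoulder along the nipple's z; its axes are those of nipple.
- nipple_balls (a point): Point on the nipple's axis 10 mm above the shoulder, where four spring balls stand out to 22 mm across. The cup's lip meets them when its mouth is about 13 mm above the shoulder and clicks past with about 8 N along the axis (5 to 15 N); then the mouth lands on the shoulder: home within 2.5 mm. Before the click the gun's own spring may give way a little, then springs back.
- tape_measure: Bystander, loose, to be left alone (within 30 mm of where it was): square black tape measure, 68 x 66 x 34 mm, lying flat; origin under its centre.
- wrench: Bystander, loose, to be left alone (within 30 mm of where it was): steel open-ended wrench, 150 mm, lying flat.
- drink_can: Bystander, loose, to be left alone (within 30 mm of where it was): plain aluminium can, 66 mm across, 120 mm tall; origin under its centre.
- screw_jar: Bystander, loose, to be left alone (within 30 mm of where it was): clear jar with steel cap, 68 mm across, 85 mm tall; origin under its centre.
- sanding_block: Bystander, loose, to be left alone (within 30 mm of where it was): cork sanding block on a rubber sole, 70 x 110 x 38 mm; origin under its centre.
- wood_disc: Bystander, loose, to be left alone (within 30 mm of where it was): round slice of pale wood, 140 mm across, 45 mm thick; origin under its centre.
- cup: Bystander, loose, to be left alone (within 30 mm of where it was): white plastic cup, 84 mm across, 110 mm tall; origin under its centre.
Mind the look-alikes: they are no part of the job. What is shaped like the gun but blue or purple is not meant.

How it is judged:
By the outcome, as a careful person would: the job done as asked, in the order asked, and still so for the second after the job is handed in, while the arm keeps its last pose, push and grip.
It also fails if it takes over 64 s, if anything falls off the work surface, if the arm or the gripper's body presses on something with over 40 N, if the wrist force passes 120 N, or if a joint passes its speed limit or range.

## Working session

There is one attempt and no reset: what is moved stays moved. The work goes in short steps, Python scripts to look and compute and a tool call to move; the robot and the scene stay as the last step left them, time stands still between calls to the robot, and variables do not carry over. Pictures are saved under pics/ and viewed, at most 10 in all, crops included, and the job is handed in when it is done.

Besides the shell and the picture viewer there is one more tool, called after "Call:" as name(argument=value, ...), one argument or row to a line, values as JSON. jog_arm: Moves the arm, as the interface text tells. Shifts and turns lie within -1 to 1; 1 stands for 0.1 m of shift or 180 degrees of turn. Its arguments: {"type":"object","properties":{"motion":{"type":"array","items":{"type":"array","items":{"type":"array","items":{"type":"number"}}}},"grip_force":{"type":"number"}},"required":["motion"]}

```bash
mkdir -p pics; ls
cat > h.py <<'E'
import numpy as np,cv2
from scipy.spatial.transform import Rotation as R
from cell import env
E
python3 - <<'E'
from h import *
for n in("side","top"):
    i=env.camera_info(n);print(n,i)
    p,d=env.read_camera(n);cv2.imwrite(f"pics/{n}0.png",p[:,:,::-1]);np.save(f"pics/{n}0.npy",d);np.save(f"pics/{n}0p.npy",p)
print(env.camera_info("wrist"));print(env.get_obs())
E
```

```text
pics
side {'camera_matrix': array([[503.80492922,   0.        , 314.16165436],
       [  0.        , 503.80492922, 241.27916724],
       [  0.        ,   0.        ,   1.        ]]), 'origin': array([ 0.36411377, -0.91651644,  1.24500775]), 'orientation': array([-139.46950547,   -0.2988853 ,  -10.04323231])}
top {'camera_matrix': array([[555.61250596,   0.        , 303.81136459],
       [  0.        , 555.61250596, 234.89893476],
       [  0.        ,   0.        ,   1.        ]]), 'origin': array([0.30790365, 0.01329801, 1.61743115]), 'orientation': array([-1.71667270e+02, -1.59903600e-01, -9.16441213e+01])}
{'camera_matrix': array([[392.58350132,   0.        , 312.50366975],
       [  0.        , 392.58350132, 242.94551647],
       [  0.        ,   0.        ,   1.        ]]), 'mount': array([[-1.00445693e-03, -9.65122066e-01, -2.61798373e-01,
         7.10783451e-02],
       [ 9.99999442e-01, -8.83649440e-04, -5.79173925e-04,
        -4.91230172e-04],
       [ 3.27635550e-04, -2.61798809e-01,  9.65122415e-01,
        -1.48661931e-01],
       [ 0.00000000e+00,  0.00000000e+00,  0.00000000e+00,
         1.00000000e+00]])}
{'time_s': 0.1, 'qpos': array([69.67821098, 18.43554686, -4.01521717, 83.16766135,  1.29619785,
       78.53929606, -3.2587053 ]), 'joint_velocities': array([-0.06204152, -0.10134442,  0.04334663, -0.17321131,  0.00819163,
       -0.11824654, -0.05385422]), 'effort': array([-1.29341159e-03, -4.92573988e+01, -4.05934202e-01, -3.13398564e+01,
       -6.40014955e-02,  3.94383667e-02,  8.34833600e-05]), 'tool_pos': array([ 0.23409183, -0.60589101,  0.23556468]), 'tool_rot': array([-1.79902790e+02,  6.61808935e-03,  2.11326191e+01]), 'force': array([-1.23357297,  0.34439901,  0.60496856]), 'wrist_torque': array([-0.00866641, -0.03849904, -0.00339252]), 'grasp_force': 0.0, 'grip_width': 0.08694507623374673}
```

View pics/top0.png

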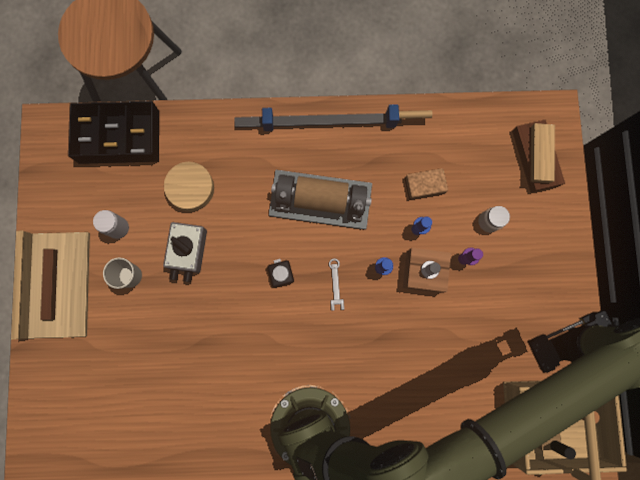

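View pics/side0.png

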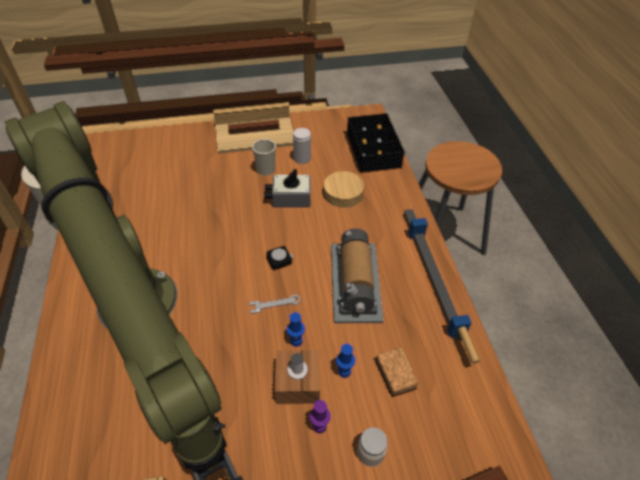

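Top view: isolator box at px (185,248), gun candidates: grey one in wooden block (430,270), blue (422,227) and (384,267), purple (472,257); I choose the grey metal one in the block. Drum unit is at (320,200), and its −y (right) bearing at (357,203). The side view agrees: gun (298,368), box (290,188), drum (356,280).

```bash
cat >> h.py <<'E'
def cloud(n,d,obs=None):
    i=env.camera_info(n);K=i["camera_matrix"]
    v,u=np.mgrid[:480,:640]
    c=np.stack([(u-K[0,2])/K[0,0]*d,(v-K[1,2])/K[1,1]*d,d],-1)
    if n=="wrist":
        M=i["mount"];c=c@M[:3,:3].T+M[:3,3]
        return c@R.from_euler("xyz",obs["tool_rot"],degrees=True).as_matrix().T+obs["tool_pos"]
    return c@R.from_euler("xyz",i["orientation"],degrees=True).as_matrix().T+i["origin"]
def rect(P):
    (c,s,a)=cv2.minAreaRect((P[:,:2]*1000).astype(np.float32));return np.round(c,1),np.round(s,1),round(a,1)
E
python3 - <<'E'
from h import *
def box(u0,u1,v0,v1):
    m=np.zeros((480,640),bool);m[v0:v1,u0:u1]=1;return m
B={"top":dict(iso=(155,215,215,290),gun=(396,450,245,300),drum=(262,378,165,235)),
   "side":dict(iso=(258,318,160,212),gun=(268,326,340,408),drum=(322,390,222,330))}
for n in B:
    p=np.load(f"pics/{n}0p.npy").astype(int);d=np.load(f"pics/{n}0.npy");P=cloud(n,d);z=P[...,2]
    g=p.min(-1)
    print(n,"bench",np.median(z[300:320,200:220]))
    sat=p.max(-1)-p.min(-1)
    m=box(*B[n]["iso"])&(d>0)
    a=m&(z>.062)&(z<.082)&(g>110);print("isotop",a.sum(),rect(P[a]),np.median(z[a]))
    a=m&(z>.1)&(z<.13);print("handle",a.sum(),rect(P[a]),np.median(z[a]),P[a].mean(0))
    q=P[a][:,:2]-P[a][:,:2].mean(0);w,V=np.linalg.eigh(q.T@q);print(np.degrees(np.arctan2(V[1,1],V[0,1])),np.sqrt(w/len(q)))
    m=box(*B[n]["gun"])&(d>0)
    a=m&(z>.066)&(z<.083)&(sat>25);print("block",a.sum(),rect(P[a]),np.median(z[a]))
    a=m&(z>.134)&(z<.155);print("guntop",a.sum(),cv2.minEnclosingCircle((P[a][:,:2]*1000).astype(np.float32)),np.median(P[a],0))
    m=box(*B[n]["drum"])&(d>0)
    a=m&(z>.006)&(z<.03);print("plate",a.sum(),rect(P[a]),np.median(z[a]))
    a=m&(z>.118);print("nip",a.sum(),rect(P[a]),np.median(P[a],0),z[a].max())
    a=m&(z>.085);print("top ridge",a.sum(),rect(P[a]))
E
cat > crop.py <<'E'
import cv2
a=cv2.imread('pics/top0.png');b=cv2.imread('pics/side0.png')
f=lambda i,u,v,s=60:cv2.resize(i[v-s//2:v+s//2,u-s//2:u+s//2],(390,290) if 0 else (290,290),interpolation=cv2.INTER_CUBIC)
cv2.imwrite('pics/crop0.png',cv2.vconcat([cv2.hconcat([f(a,185,250,80),f(a,430,270)]),cv2.hconcat([f(a,350,200,80),f(b,356,290,100)])]))
E
python3 crop.py
```

```text
top bench 0.00033105507242259247
isotop 911 (array([513.1, 342.8]), array([ 85.9, 120.8]), 80.3) 0.07318737019334964
handle 121 (array([513. , 342.8]), array([61.5, 14. ]), 50.6) 0.11349644914917967 [0.51239476 0.34195967 0.11361644]
50.3305150822773 [0.00409647 0.0180949 ]
block 1212 (array([ 427.6, -342.1]), array([113.1, 110.4]), 81.2) 0.07759196686790093
guntop 104 ((427.90386962890625, -341.9184265136719), 15.269216537475586) [ 0.42745205 -0.34141608  0.14176844]
plate 1911 (array([648.6, -47.8]), array([342.7, 208.7]), 88.4) 0.01353202002409426
nip 83 (array([638.6, -75.3]), array([184.3,  37.9]), 68.4) [ 0.6055687  -0.14529246  0.12720293] 0.14221846670352623
top ridge 2241 (array([648.1, -48.1]), array([252.1,  85.4]), 80.8)
side bench -0.0015995726001782895
isotop 454 (array([513.2, 341.5]), array([ 91.2, 122.6]), 80.7) 0.07040566429363815
handle 79 (array([514.5, 338.4]), array([64.1, 19.1]), 48.3) 0.11065306453732582 [0.51411185 0.33646367 0.10984796]
50.093471452073 [0.00472991 0.01879313]
block 1489 (array([ 429.3, -344.4]), array([115.2, 110. ]), 81.1) 0.07678840574494838
guntop 128 ((427.8779602050781, -344.9418029785156), 16.402326583862305) [ 0.42871066 -0.34648289  0.14022136]
plate 1454 (array([661.2, -13.6]), array([398.9, 196.9]), 74.6) 0.012495285896873765
nip 70 (array([ 605.7, -152.9]), array([25.6, 24.1]), 6.9) [ 0.60451855 -0.15380284  0.12526899] 0.13633072691677373
top ridge 1847 (array([650.9, -52.1]), array([256.8,  81.4]), 79.9)
```

View pics/crop0.png

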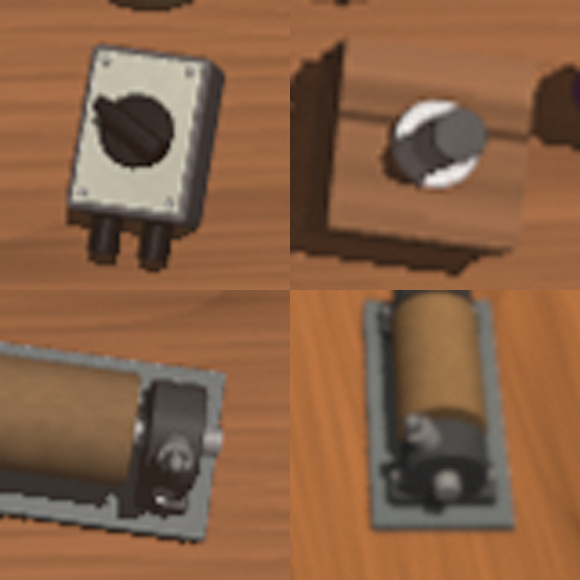

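The crop confirms the grey metal gun with its white flange in the block (px 430,270). The handle is at 50.3° and the box's long axis at −9.7°, so ON is +60° as expected. Next I arc over to the isolator.

Call:
jog_arm(
  motion=[
    [[0.5,-0.5,0,0,0,0,0],[1,-1,0,0,0,0,0],[1,-1,0,0,0,0,0]],
  ],
)

```text
time_s: 0.4
tool_pos: [0.2926, -0.4743, 0.2358]
tool_rot: [-179.9, -0.0, 21.2]
force: [-0.1, -0.5, 0.3]
grip_width: 0.0867
grasp_force: 0.0
```

Call:
jog_arm(
  motion=[
    [[1,-1,0,0,0,0,0],[1,-1,0,0,0,0,0],[1,-1,0,0,0,0,0]],
  ],
)

```text
time_s: 0.7
tool_pos: [0.3496, -0.3447, 0.2363]
tool_rot: [-180.0, 0.0, 21.2]
force: [-0.0, 0.9, -0.6]
grip_width: 0.0866
grasp_force: 0.0
```

Call:
jog_arm(
  motion=[
    [[1,-1,0,0,0,0,0],[1,-1,0,0,0,0,0],[1,-1,0,0,0,0,0]],
  ],
)

```text
time_s: 1.0
tool_pos: [0.4066, -0.2154, 0.2364]
tool_rot: [-180.0, 0.0, 21.2]
force: [1.1, -0.6, -0.7]
grip_width: 0.0871
grasp_force: 0.0
```

Call:
jog_arm(
  motion=[
    [[1,-1,0,0,0,0,0],[1,-1,0,0,0,0,0],[1,-1,0,0,0,0,0]],
  ],
)

```text
time_s: 1.3
tool_pos: [0.4636, -0.0861, 0.2365]
tool_rot: [180.0, -0.0, 21.2]
force: [-0.1, -0.4, -0.3]
grip_width: 0.0871
grasp_force: 0.0
```

Call:
jog_arm(
  motion=[
    [[1,-1,0,0,0,-0.16,0],[1,-1,0,0,0,-0.16,0],[1,-1,0,0,0,-0.16,0],[1,-1,0,0,0,-0.16,0]],
  ],
)

```text
time_s: 1.7
tool_pos: [0.5211, 0.0479, 0.2366]
tool_rot: [-179.9, -0.2, 50.8]
force: [0.5, -0.6, 0.4]
grip_width: 0.0869
grasp_force: 0.0
```

Call:
jog_arm(
  motion=[
    [[0.745,-0.64,0,0,0,0,0],[0.745,-0.64,0,0,0,0,0]],
  ],
)

```text
time_s: 1.9
tool_pos: [0.5195, 0.1386, 0.236]
tool_rot: [-180.0, 0.0, 49.7]
force: [0.1, 0.5, 0.1]
grip_width: 0.0872
grasp_force: 0.0
```

Call:
jog_arm(
  motion=[
    [[0.745,-0.64,0,0,0,0,0],[0.745,-0.64,0,0,0,0,0]],
  ],
)

```text
time_s: 2.1
tool_pos: [0.518, 0.2384, 0.2363]
tool_rot: [180.0, 0.0, 49.9]
force: [1.3, -0.7, 0.0]
grip_width: 0.0868
grasp_force: 0.0
```

Call:
jog_arm(
  motion=[
    [[0.745,-0.64,0,0,0,0,0],[0.745,-0.64,0,0,0,0,0],[0.745,-0.64,0,0,0,0,0]],
  ],
)

```text
time_s: 2.4
tool_pos: [0.513, 0.3437, 0.2359]
tool_rot: [-179.6, -0.1, 50.6]
force: [-0.6, 0.6, 0.2]
grip_width: 0.0872
grasp_force: 0.0
```

```bash
cat >> h.py <<'E'
def wrist(name):
    o=env.get_obs();p,d=env.read_camera("wrist");cv2.imwrite(f"pics/{name}.png",p[:,:,::-1])
    return o,p.astype(int),d,cloud("wrist",d,o)
def delta(pos,rotm=None,o=None):
    o=o or env.get_obs();T=R.from_euler("xyz",o["tool_rot"],degrees=True)
    s=T.inv().apply(np.array(pos)-o["tool_pos"])/.1
    t=(T.inv()*rotm).as_rotvec(degrees=True)/180 if rotm is not None else np.zeros(3)
    print("shift",np.round(s,3),"turn",np.round(t,4))
E
python3 - <<'E'
from h import *
o,p,d,P=wrist("w1");z=P[...,2];g=p.min(-1)
near=np.hypot(P[...,0]-.513,P[...,1]-.342)<.1
a=near&(z>.062)&(z<.078)&(g>110);print("isotop",a.sum(),rect(P[a]),np.median(z[a]))
n2=np.hypot(P[...,0]-.513,P[...,1]-.342)<.05
a=n2&(z>.105)&(z<.125);print("handle",a.sum(),rect(P[a]),np.median(z[a]))
q=P[a][:,:2]-P[a][:,:2].mean(0);w,V=np.linalg.eigh(q.T@q);print(np.degrees(np.arctan2(V[1,1],V[0,1])))
print(o["tool_pos"],o["tool_rot"],o["qpos"])
E
```

```text
isotop 8351 (array([512.9, 342.1]), array([ 92.2, 126.4]), 80.3) 0.07318201922818418
handle 1614 (array([512.5, 343.3]), array([62.2, 13.6]), 51.0) 0.11408502542717501
51.06466818344674
[0.51296289 0.34370027 0.23587611] [-1.79625368e+02 -1.24162680e-01  5.06249601e+01] [  3.51296155  21.33625856 -50.46176491  86.7676429   16.18365924
  79.59771368 -87.28911189]
```

The wrist view puts the handle at (0.5128, 0.3430), angle 50.7°. Joint 7 would come near its limit turning −60° from here, so I turn half round first.

Call:
jog_arm(
  motion=[
    [[0,0,0,0,0,-0.2,0],[0,0,0,0,0,-0.2,0],[0,0,0,0,0,-0.2,0],[0,0,0,0,0,-0.2,0],[0,0,0,0,0,-0.2,0]],
  ],
)

```text
time_s: 2.95
tool_pos: [0.518, 0.3329, 0.236]
tool_rot: [-180.0, 0.1, 85.9]
force: [0.5, -0.4, 0.1]
grip_width: 0.087
grasp_force: 0.0
```

Call:
jog_arm(
  motion=[
    [[0,0,0,0,0,-0.2,0],[0,0,0,0,0,-0.2,0],[0,0,0,0,0,-0.2,0],[0,0,0,0,0,-0.2,0],[0,0,0,0,0,-0.2,0]],
  ],
)

```text
time_s: 3.45
tool_pos: [0.5178, 0.3336, 0.2361]
tool_rot: [-180.0, 0.0, 121.8]
force: [0.1, 0.1, -0.3]
grip_width: 0.0871
grasp_force: 0.0
```

Call:
jog_arm(
  motion=[
    [[0,0,0,0,0,-0.2,0],[0,0,0,0,0,-0.2,0],[0,0,0,0,0,-0.2,0],[0,0,0,0,0,-0.2,0],[0,0,0,0,0,-0.2,0]],
  ],
)

```text
time_s: 3.95
tool_pos: [0.5176, 0.3342, 0.2361]
tool_rot: [-180.0, -0.0, 157.8]
force: [0.3, 0.2, 0.5]
grip_width: 0.087
grasp_force: 0.0
```

Call:
jog_arm(
  motion=[
    [[0,0,0,0,0,-0.2,0],[0,0,0,0,0,-0.2,0],[0,0,0,0,0,-0.2,0],[0,0,0,0,0,-0.2,0],[0,0,0,0,0,-0.2,0]],
  ],
)

```text
time_s: 4.45
tool_pos: [0.5175, 0.3345, 0.2362]
tool_rot: [-180.0, -0.0, -166.3]
force: [0.9, 0.1, -0.1]
grip_width: 0.0871
grasp_force: 0.0
```

Call:
jog_arm(
  motion=[
    [[0,0,0,0,0,-0.2,0],[0,0,0,0,0,-0.2,0],[0,0,0,0,0,-0.2,0],[0,0,0,0,0,-0.2,0],[0,0,0,0,0,-0.2,0]],
  ],
)

```text
time_s: 4.95
tool_pos: [0.5175, 0.3347, 0.2364]
tool_rot: [-180.0, -0.0, -130.3]
force: [-0.5, -0.7, 0.1]
grip_width: 0.0871
grasp_force: 0.0
```

Run:
```python
from h import *
o=env.get_obs();print(o["qpos"],o["tool_pos"],o["tool_rot"])
delta([.5128,.343,.100],R.from_euler("xyz",[180,0,50.6+180],degrees=True),o)
```

```text
[ 18.50203574  34.60089729 -77.38036785  86.48332899  33.77343019
  85.82152552  80.62723582] [0.51747455 0.33465991 0.23637083] [-1.79976852e+02 -2.39571727e-02 -1.30283476e+02]
shift [-0.034  0.09   1.364] turn [-0.0001 -0.0001 -0.0049]
```

Call:
jog_arm(
  motion=[
    [[-0.03,0.09,0.4,0,0,0,0],[-0.03,0.09,0.8,0,0,0,0],[-0.03,0.09,0.8,0,0,0,0]],
  ],
)

```text
time_s: 5.25
tool_pos: [0.5104, 0.3402, 0.1515]
tool_rot: [179.9, -0.5, -130.4]
force: [-0.2, -0.4, -0.4]
grip_width: 0.087
grasp_force: 0.0
```

Run:
```python
from h import *
o=env.get_obs();print(o["qpos"],o["tool_pos"],o["tool_rot"])
delta([.5128,.343,.100],R.from_euler("xyz",[180,0,50.6+180],degrees=True),o)
```

```text
[ 16.49526522  38.0059642  -73.88471172  92.55644244  37.02358694
  78.59742218  77.42189033] [0.51042242 0.34020117 0.15152124] [ 179.94268647   -0.50350236 -130.36434362]
shift [-0.041 -0.001  0.515] turn [ 0.0003 -0.0028 -0.0054]
```

Call:
jog_arm(
  motion=[
    [[0,0,0.3,0,0,0,0],[0,0,0.56,0,0,0,0],[0,0,0.56,0,0,0,0],[0,0,0.56,0,0,0,0],[0,0,0.56,0,0,0,0]],
  ],
)

```text
time_s: 5.75
tool_pos: [0.5134, 0.344, 0.103]
tool_rot: [-180.0, 0.2, -130.2]
force: [-0.8, -0.4, 0.7]
grip_width: 0.0872
grasp_force: 0.0
```

Call:
jog_arm(
  motion=[
    [[0,0,0,0,0,0,1],[0,0,0,0,0,0,1],[0,0,0,0,0,0,1],[0,0,0,0,0,0,1],[0,0,0,0,0,0,1]],
  ],
  grip_force=15,
)

```text
time_s: 6.25
tool_pos: [0.5124, 0.343, 0.1005]
tool_rot: [-180.0, -0.0, -130.1]
force: [0.2, 0.1, -0.5]
grip_width: 0.0547
grasp_force: 0.0
```

Call:
jog_arm(
  motion=[
    [[0,0,0,0,0,0,1],[0,0,0,0,0,0,1],[0,0,0,0,0,0,1],[0,0,0,0,0,0,1],[0,0,0,0,0,0,1]],
  ],
)

```text
time_s: 6.75
tool_pos: [0.5126, 0.3429, 0.1005]
tool_rot: [-180.0, -0.0, -130.1]
force: [5.2, -3.9, 0.5]
grip_width: 0.0149
grasp_force: 4.7
```

Call:
jog_arm(
  motion=[
    [[0,0,0,0,0,0,1],[0,0,0,0,0,0,1],[0,0,0,0,0,0,1]],
  ],
)

```text
time_s: 7.05
tool_pos: [0.513, 0.3425, 0.1005]
tool_rot: [-179.9, -0.0, -130.1]
force: [1.0, -1.3, 0.5]
grip_width: 0.0138
grasp_force: 15.0
```

Call:
jog_arm(
  motion=[
    [[0,0,0,0,0,0.04,1],[0,0,0,0,0,0.08,1],[0,0,0,0,0,0.12,1],[0,0,0,0,0,0.16,1],[0,0,0,0,0,0.17,1]],
  ],
)

```text
time_s: 7.55
tool_pos: [0.5129, 0.3426, 0.1005]
tool_rot: [-179.9, 0.0, -160.8]
force: [2.3, -1.3, 0.1]
grip_width: 0.0135
grasp_force: 15.0
```

Another −29.5° to go, to about 170°.

Call:
jog_arm(
  motion=[
    [[0,0,0,0,0,0.04,1],[0,0,0,0,0,0.08,1],[0,0,0,0,0,0.12,1],[0,0,0,0,0,0.16,1],[0,0,0,0,0,0.163,1]],
  ],
)

```text
time_s: 8.05
tool_pos: [0.5129, 0.3427, 0.1005]
tool_rot: [-180.0, 0.1, 170.0]
force: [3.1, -1.5, -0.7]
grip_width: 0.0141
grasp_force: 15.0
```

Call:
jog_arm(
  motion=[
    [[0,0,0,0,0,0,1],[0,0,0,0,0,0,1]],
  ],
)

```text
time_s: 8.25
tool_pos: [0.5129, 0.3427, 0.1005]
tool_rot: [-180.0, 0.0, 170.1]
force: [3.1, -2.0, -0.2]
grip_width: 0.0139
grasp_force: 15.0
```

Call:
jog_arm(
  motion=[
    [[0,0,0,0,0,0,0],[0,0,0,0,0,0,0],[0,0,0,0,0,0,0],[0,0,0,0,0,0,0],[0,0,0,0,0,0,0]],
  ],
)

```text
time_s: 8.75
tool_pos: [0.5121, 0.3433, 0.1005]
tool_rot: [180.0, -0.0, 170.0]
force: [0.6, -0.5, -0.1]
grip_width: 0.0458
grasp_force: 0.0
```

Call:
jog_arm(
  motion=[
    [[0,0,-0.3,0,0,0,0],[0,0,-0.7,0,0,0,0],[0,0,-1,0,0,0,0],[0,0,-1,0,0,0,0]],
  ],
)

```text
time_s: 9.15
tool_pos: [0.5138, 0.3453, 0.2053]
tool_rot: [179.7, 0.3, 170.0]
force: [0.1, 1.1, -1.0]
grip_width: 0.0778
grasp_force: 0.0
```

Run:
```python
from h import *
o,p,d,P=wrist("w2");z=P[...,2]
n2=np.hypot(P[...,0]-.513,P[...,1]-.342)<.05
a=n2&(z>.105)&(z<.125);print("handle",a.sum(),rect(P[a]),np.median(z[a]))
print(o["tool_pos"],o["tool_rot"],o["qpos"])
```

```text
handle 2041 (array([511.6, 342.9]), array([14. , 61.1]), 80.2) 0.11406946259757997
[0.51377098 0.34532138 0.2052796 ] [179.69747735   0.3009911  170.01041221] [ 11.62696941  27.90003689 -63.79024223  89.0517439   25.47055118
  78.52705563  25.5362516 ]
```

Handle now reads −9.8°, so the isolator is OFF. Next I move to the gun.

Call:
jog_arm(
  motion=[
    [[-0.3,-1,-0.3,0,0,0.2,0],[-0.3,-1,-0.3,0,0,0.2,0],[-0.3,-1,-0.3,0,0,0.2,0],[-0.3,-1,-0.3,0,0,0.2,0],[-0.3,-1,-0.3,0,0,0.2,0]],
  ],
)

```text
time_s: 9.7
tool_pos: [0.5244, 0.238, 0.2294]
tool_rot: [-179.9, 0.0, 133.8]
force: [-0.5, 0.1, 0.9]
grip_width: 0.087
grasp_force: 0.0
```

Call:
jog_arm(
  motion=[
    [[-1,-0.76,0,0,0,0.2,0],[-1,-0.76,0,0,0,0.2,0],[-1,-0.76,0,0,0,0.2,0],[-1,-0.76,0,0,0,0.2,0],[-1,-0.76,0,0,0,0.2,0]],
  ],
)

```text
time_s: 10.2
tool_pos: [0.5389, 0.114, 0.2295]
tool_rot: [-179.9, -0.0, 98.0]
force: [-0.3, 0.1, 0.1]
grip_width: 0.087
grasp_force: 0.0
```

Call:
jog_arm(
  motion=[
    [[-1,-0.1,0,0,0,0.1,0],[-1,-0.1,0,0,0,0.1,0],[-1,-0.1,0,0,0,0.1,0]],
  ],
)

```text
time_s: 10.5
tool_pos: [0.5434, 0.0066, 0.2293]
tool_rot: [-179.9, 0.2, 79.6]
force: [-0.8, -0.3, -0.3]
grip_width: 0.0869
grasp_force: 0.0
```

Call:
jog_arm(
  motion=[
    [[-1,0,0,0,0,0,0],[-1,0,0,0,0,0,0]],
  ],
)

```text
time_s: 10.7
tool_pos: [0.5259, -0.0822, 0.23]
tool_rot: [-180.0, -0.0, 80.7]
force: [0.9, -0.7, 0.0]
grip_width: 0.0868
grasp_force: 0.0
```

Call:
jog_arm(
  motion=[
    [[-0.5,0,0,0,0,0,0],[-0.8,0,0,0,0,0,0],[-0.8,0,0,0,0,0,0],[-0.8,0,0,0,0,0,0],[-0.8,0,0,0,0,0,0]],
  ],
)

```text
time_s: 11.2
tool_pos: [0.5127, -0.1603, 0.2302]
tool_rot: [-180.0, -0.1, 80.3]
force: [-0.2, -0.6, -0.1]
grip_width: 0.0872
grasp_force: 0.0
```

Run:
```python
from h import *
o,p,d,P=wrist("w3");z=P[...,2]
print(o["tool_pos"],o["tool_rot"],o["qpos"])
delta([.4278,-.3425,.236])
near=np.hypot(P[...,0]-.603,P[...,1]+.15)<.035
a=near&(z>.115)&(d>0);print("nip",a.sum(),np.median(P[a],0) if a.any() else 0, z[a].max() if a.any() else 0)
```

```text
[ 0.51265091 -0.16034135  0.23023601] [-1.79973271e+02 -6.31570677e-02  8.03286823e+01] [ 51.93511556   7.69556299 -40.34883251  98.53417773   5.06973741
  75.66926889   0.91011083]
shift [-1.938 -0.53  -0.058] turn [0. 0. 0.]
nip 8452 [ 0.57695409 -0.13994923  0.30978664] 0.3252092845320441
```

View pics/w3.png

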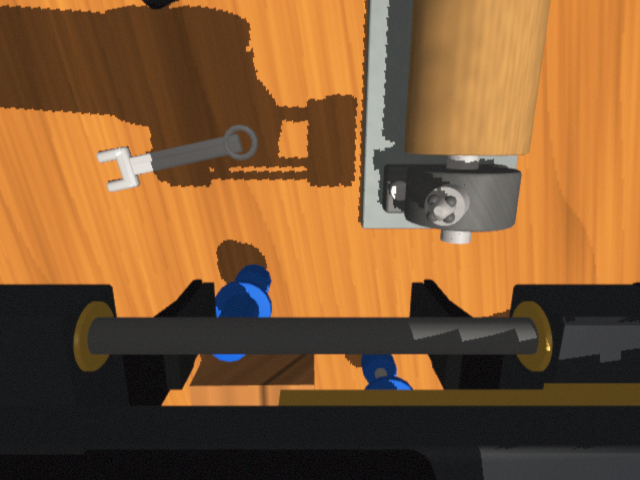

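The wrist view shows the nipple with its four balls at (446,205) on the −y bearing, and blue look-alikes at (243,300) and (380,380). I now measure the nipple from this frame.

Run:
```python
from h import *
import glob
o=env.get_obs();p,d=env.read_camera("wrist");P=cloud("wrist",d,o);z=P[...,2]
# plate yaw from top+wrist
t=np.load("pics/top0.npy");tp=np.load("pics/top0p.npy").astype(int);T=cloud("top",t)
for Q,im in((T,tp),):
    m=(Q[...,2]>.006)&(Q[...,2]<.02)&(np.hypot(Q[...,0]-.648,Q[...,1]+.048)<.17)&(np.ptp(im,axis=-1)<30)
    k=cv2.morphologyEx(m.astype(np.uint8),cv2.MORPH_OPEN,np.ones((2,2)))>0;print("plate",m.sum(),rect(Q[k]))
m=(z>.006)&(z<.02)&(np.ptp(p.astype(int),axis=-1)<40)&(np.hypot(P[...,0]-.648,P[...,1]+.048)<.2)
# plate left edge (unit -x side): fit line to leftmost px per row
v=np.arange(5,215);u=np.array([np.flatnonzero(m[i,340:])[0]+340 if m[i,340:].any() else -1 for i in v]);ok=u>0
E_=P[v[ok],u[ok]+1];l=cv2.fitLine((E_[:,:2]*1000).astype(np.float32),cv2.DIST_HUBER,0,.01,.01).ravel();print("edge yaw",np.degrees(np.arctan2(l[1],l[0])),l)
for yaw in (-9.2,):
    c,s=np.cos(np.radians(yaw)),np.sin(np.radians(yaw))
    X=np.array([c,s,0]);Z=-np.sin(.5)*X+np.cos(.5)*np.array([0,0,1]);Y=np.cross(Z,np.array([c*np.cos(.5),s*np.cos(.5),np.sin(.5)]));Xn=np.cross(Y,Z)
    g=np.array([.602,-.148,.12])
    q=(P-g)@np.stack([Xn,Y,Z],1)
    near=(np.hypot(q[...,0],q[...,1])<.022)&(d>0)&(z<.18)
    for lo,hi in((-.003,.003),(.007,.013),(.0165,.025)):
        a=near&(q[...,2]>lo)&(q[...,2]<hi);c2,r=cv2.minEnclosingCircle((q[a][:,:2]*1000).astype(np.float32));print(lo,a.sum(),np.round(c2,1),round(r,1),"zmed",np.median(q[a][:,2]),np.round(np.median(q[a],0)*1000,1))
    a=near&(q[...,2]>.0);print("max h",np.percentile(q[a][:,2],99),np.histogram(q[near][:,2],np.arange(-.01,.026,.003)))
cv2.imwrite("pics/nipc.png",cv2.resize(p[150:250,370:530,::-1],(640,400),interpolation=cv2.INTER_CUBIC))
```

```text
plate 1516 (array([510.9, -30.7]), array([289.8, 414.8]), 80.7)
edge yaw 80.33242 [ 1.6793156e-01  9.8579866e-01  5.7440009e+02 -7.4870384e+01]
-0.003 570 [0.7 0.3] 13.1 zmed 0.0004284163431590073 [5.5 4.4 0.4]
0.007 168 [0.7 0.6] 10.9 zmed 0.0120736757182465 [ 5.3  3.6 12.1]
0.0165 151 [0.9 1.2] 5.3 zmed 0.01825186781421395 [ 1.1  0.7 18.3]
max h 0.01926852219309538 (array([ 37,  28,  47, 523,  16,   9,  24, 281, 264, 123,   4]), array([-0.01 , -0.007, -0.004, -0.001,  0.002,  0.005,  0.008,  0.011,
        0.014,  0.017,  0.02 ,  0.023]))
```

View pics/nipc.png

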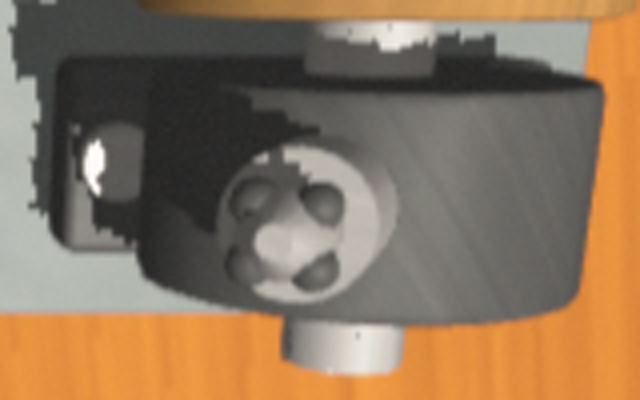

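Shoulder radius 13.1 mm and ball radius 10.9 mm match the description, so the nipple origin is ≈ (0.6026, −0.1476, 0.1205) with the unit x axis at −9.5°. Now on to above the gun.

Call:
jog_arm(
  motion=[
    [[-0.97,-0.26,0,0,0,0,0],[-0.97,-0.26,0,0,0,0,0],[-0.97,-0.26,0,0,0,0,0]],
  ],
)

```text
time_s: 11.6
tool_pos: [0.4661, -0.2608, 0.2301]
tool_rot: [-179.9, 0.2, 79.5]
force: [-0.2, -0.5, -0.2]
grip_width: 0.0871
grasp_force: 0.0
```

Call:
jog_arm(
  motion=[
    [[-0.5,-0.14,0,0,0,0,0],[-0.97,-0.26,0,0,0,0,0],[-0.97,-0.26,0,0,0,0,0],[-0.97,-0.26,0,0,0,0,0],[-0.97,-0.26,0,0,0,0,0]],
  ],
)

```text
time_s: 12.1
tool_pos: [0.4284, -0.3431, 0.2306]
tool_rot: [180.0, -0.0, 80.2]
force: [0.7, -0.4, 0.1]
grip_width: 0.0874
grasp_force: 0.0
```

Run:
```python
from h import *
o,p,d,P=wrist("w4");z=P[...,2]
near=(np.hypot(P[...,0]-.428,P[...,1]+.343)<.04)&(d>0)
for lo,hi in((.136,.148),(.083,.09)):
    a=near&(z>lo)&(z<hi);print(a.sum(),cv2.minEnclosingCircle((P[a][:,:2]*1000).astype(np.float32)),np.median(z[a]))
print(o["tool_pos"],o["tool_rot"],o["qpos"])
delta([.4278,-.3425,.103])
```

```text
1752 ((426.4610900878906, -342.72833251953125), 15.296124458312988) 0.1423246892572982
1402 ((426.56549072265625, -342.569580078125), 24.798768997192383) 0.08630872238513651
[ 0.42842285 -0.34310683  0.23056569] [ 1.79981144e+02 -4.59336828e-02  8.01755643e+01] [ 64.82221757   8.27927417 -31.56088493  97.2314344    4.4088625
  75.74227018  22.61602506]
shift [ 0.003 -0.009  1.277] turn [0. 0. 0.]
```

Call:
jog_arm(
  motion=[
    [[0,-0.018,0.4,0,0,0,0],[0,-0.018,0.8,0,0,0,0],[0,-0.018,0.8,0,0,0,0]],
  ],
)

```text
time_s: 12.45
tool_pos: [0.4231, -0.3408, 0.1457]
tool_rot: [-179.5, -0.3, 80.2]
force: [-0.7, 1.0, -0.4]
grip_width: 0.087
grasp_force: 0.0
```

Call:
jog_arm(
  motion=[
    [[0,0,0.25,0,0,0,0],[0,0,0.476,0,0,0,0],[0,0,0.476,0,0,0,0],[0,0,0.476,0,0,0,0],[0,0,0.476,0,0,0,0]],
  ],
)

```text
time_s: 12.95
tool_pos: [0.4268, -0.3453, 0.1052]
tool_rot: [179.8, 0.1, 80.0]
force: [-0.2, 0.4, 0.5]
grip_width: 0.0873
grasp_force: 0.0
```

Call:
jog_arm(
  motion=[
    [[0,0,0,0,0,0,1],[0,0,0,0,0,0,1],[0,0,0,0,0,0,1],[0,0,0,0,0,0,1],[0,0,0,0,0,0,1]],
  ],
  grip_force=45,
)

```text
time_s: 13.45
tool_pos: [0.4253, -0.3448, 0.103]
tool_rot: [-180.0, 0.0, 80.0]
force: [-0.3, -0.1, -0.7]
grip_width: 0.0545
grasp_force: 0.0
```

Call:
jog_arm(
  motion=[
    [[0,0,0,0,0,0,1],[0,0,0,0,0,0,1],[0,0,0,0,0,0,1],[0,0,0,0,0,0,1],[0,0,0,0,0,0,1]],
  ],
)

```text
time_s: 13.95
tool_pos: [0.4257, -0.3448, 0.103]
tool_rot: [180.0, 0.0, 80.0]
force: [1.2, -0.4, -0.6]
grip_width: 0.0294
grasp_force: 45.0
```

Gripped at 29.4 mm width. Lift straight up.

Call:
jog_arm(
  motion=[
    [[0,0,-0.3,0,0,0,1],[0,0,-0.6,0,0,0,1],[0,0,-0.9,0,0,0,1],[0,0,-1,0,0,0,1]],
  ],
)

```text
time_s: 14.35
tool_pos: [0.4261, -0.3454, 0.2053]
tool_rot: [179.9, 0.1, 80.0]
force: [0.5, -0.4, -3.4]
grip_width: 0.0289
grasp_force: 45.0
```

Call:
jog_arm(
  motion=[
    [[0,0,-0.4,0,0,0,1],[0,0,-0.8,0,0,0,1],[0,0,-0.8,0,0,0,1],[0,0,-0.8,0,0,0,1],[0,0,-0.8,0,0,0,1]],
  ],
)

```text
time_s: 14.85
tool_pos: [0.4241, -0.3441, 0.2802]
tool_rot: [-179.8, -0.1, 80.0]
force: [0.2, -0.1, -4.5]
grip_width: 0.0293
grasp_force: 45.0
```

```bash
cat >> h.py <<'E'
yaw=np.radians(-9.5);ux=np.array([np.cos(yaw),np.sin(yaw),0]);uz=np.array([0,0,1.])
N=np.array([.6026,-.1476,.1203]);nz=-np.sin(.5)*ux+np.cos(.5)*uz;ny=np.array([-np.sin(yaw),np.cos(yaw),0])
TR=R.from_matrix(np.stack([ny,np.cross(-nz,ny),-nz],1)) # tool x along unit +y
E
python3 - <<'E'
from h import *
o,p,d,P=wrist("w5")
M=R.from_euler("xyz",o["tool_rot"],degrees=True);q=M.inv().apply((P-o["tool_pos"]).reshape(-1,3)).reshape(P.shape)
near=(np.hypot(q[...,0],q[...,1])<.035)&(d>0)&(q[...,2]>-.06)&(q[...,2]<.12)
print(np.histogram(q[near][:,2],np.arange(-.06,.121,.01)))
for lo,hi in((-.045,-.03),(.013,.02),(.02,.024),(.03,.06),(.06,.075),(.075,.1)):
    a=near&(q[...,2]>lo)&(q[...,2]<hi)
    if a.sum()>5:print(lo,a.sum(),np.round(q[a].min(0)*1000,1),np.round(q[a].max(0)*1000,1),np.round(np.median(q[a],0)*1000,1))
print(o["tool_pos"],o["tool_rot"],o["qpos"],o["force"],TR.as_euler("xyz",degrees=True))
print(N,N+nz*(.089+.05))
E
```

```text
(array([ 532,  821, 4066,  931, 1438, 1165,  964, 2908,  131,    0,    0,
          0,  322,  201,  149,    0,    0,    0]), array([-6.00000000e-02, -5.00000000e-02, -4.00000000e-02, -3.00000000e-02,
       -2.00000000e-02, -1.00000000e-02,  1.38777878e-17,  1.00000000e-02,
        2.00000000e-02,  3.00000000e-02,  4.00000000e-02,  5.00000000e-02,
        6.00000000e-02,  7.00000000e-02,  8.00000000e-02,  9.00000000e-02,
        1.00000000e-01,  1.10000000e-01,  1.20000000e-01]))
-0.045 4648 [ -9.7 -20.3 -45. ] [ 17.2  19.1 -30. ] [  0.   -0.8 -39.2]
0.013 2646 [  2.7 -23.9  13. ] [26.8 22.6 19.9] [17.5 -0.9 16.7]
0.02 131 [  8.8 -23.3  20. ] [26.9 23.2 23.2] [24.4 -0.9 21.1]
0.06 423 [  9.4 -15.1  62.9] [19.4 14.9 75. ] [16.6 -0.4 66.4]
0.075 249 [  5.4 -17.8  75. ] [19.5 15.8 89.7] [17.2 -0.4 81.7]
[ 0.42411274 -0.34410362  0.28021207] [-1.79769131e+02 -1.28172767e-01  7.99871142e+01] [ 65.35150931   6.71992654 -31.48913048  93.0839909    3.52019557
  81.4579457   23.48583301] [ 0.24629289 -0.12986022 -4.47718218] [1.51352110e+02 1.27222187e-14 8.05000000e+01]
[ 0.6026 -0.1476  0.1203] [ 0.53687378 -0.1366012   0.24228398]
```

View pics/w5.png

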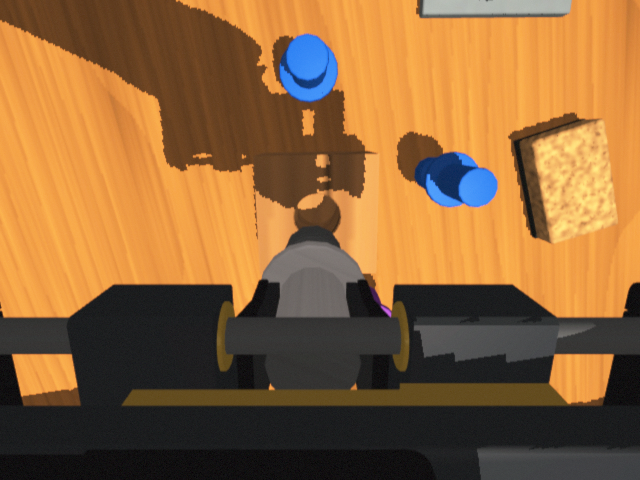

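The gun hangs straight in the grip: flange centre offset ≈ (+2.2, −0.6) mm in the tool frame, cup end at 89 mm as expected. Look-alikes untouched, blue at (308,68) and (470,180). Next I carry it to the nipple and tilt.

Call:
jog_arm(
  motion=[
    [[0.5,0.15,0,0,0,0,1],[1,0.3,0,0,0,0,1],[1,0.3,0,0,0,0,1],[1,0.3,0,0,0,0,1]],
  ],
)

```text
time_s: 15.3
tool_pos: [0.4726, -0.2489, 0.2815]
tool_rot: [-179.9, -0.0, 80.3]
force: [-0.4, -0.5, -4.6]
grip_width: 0.0292
grasp_force: 45.0
```

Call:
jog_arm(
  motion=[
    [[0.4,0.1,0,-0.04,0,0,1],[0.8,0.2,0,-0.08,0,0,1],[1,0.25,0,-0.12,0,0,1],[1,0.25,0,-0.159,0,0,1],[1,0.25,0,-0.159,0,0,1]],
  ],
)

```text
time_s: 15.8
tool_pos: [0.5096, -0.159, 0.2791]
tool_rot: [151.6, 0.0, 79.8]
force: [-0.8, 0.4, -5.0]
grip_width: 0.0291
grasp_force: 45.0
```

Call:
jog_arm(
  motion=[
    [[0,0,0,0,0,0,1],[0,0,0,0,0,0,1],[0,0,0,0,0,0,1]],
  ],
)

```text
time_s: 16.1
tool_pos: [0.5145, -0.1578, 0.2829]
tool_rot: [151.4, -0.0, 80.0]
force: [0.3, -0.4, -3.9]
grip_width: 0.0296
grasp_force: 45.0
```

```bash
cat >> h.py <<'E'
OFF=np.array([.0022,-.0006,.089])
def tgt(h,off=OFF): return N+nz*h-TR.apply(off)
E
python3 - <<'E'
from h import *
o=env.get_obs();print(o["tool_pos"],o["tool_rot"],o["qpos"],o["force"])
delta(tgt(.05),TR,o)
E
```

```text
[ 0.51452944 -0.15780956  0.28288448] [ 1.51432578e+02 -1.93510823e-03  7.99794607e+01] [ 44.49151794 -16.93661362 -22.96217824 117.4082028  -15.11065696
  50.76663878  17.50329572] [ 0.33634411 -0.3522496  -3.9154885 ]
shift [ 0.226 -0.027  0.444] turn [-0.0004  0.0014 -0.0025]
```

Call:
jog_arm(
  motion=[
    [[0.05,-0.01,0.15,0,0,0,1],[0.15,-0.02,0.3,0,0,-0.002,1],[0.226,-0.027,0.44,0,0.001,-0.0025,1],[0.226,-0.027,0.44,0,0.001,-0.0025,1],[0.226,-0.027,0.44,0,0.001,-0.0025,1]],
  ],
)

```text
time_s: 16.6
tool_pos: [0.5367, -0.139, 0.2431]
tool_rot: [151.4, 0.0, 80.4]
force: [0.9, -0.5, -3.9]
grip_width: 0.0295
grasp_force: 45.0
```

Call:
jog_arm(
  motion=[
    [[0,0,0,0,0,0,1],[0,0,0,0,0,0,1]],
  ],
)

```text
time_s: 16.8
tool_pos: [0.5368, -0.1392, 0.244]
tool_rot: [151.3, 0.1, 80.4]
force: [-0.4, 0.0, -3.3]
grip_width: 0.0293
grasp_force: 45.0
```

Run:
```python
from h import *
o,p,d,P=wrist("w6");print(o["tool_pos"],o["tool_rot"],o["qpos"],o["force"])
delta(tgt(.03),TR,o)
for hs in ((-.003,.003),(.007,.013),(.0165,.02)):
  q=(P-N)@np.stack([np.cross(ny,nz),ny,nz],1)
  a=(np.hypot(q[...,0],q[...,1])<.02)&(d>0)&(q[...,2]>hs[0])&(q[...,2]<hs[1])
  if a.sum()>9: print(hs,a.sum(),cv2.minEnclosingCircle((q[a][:,:2]*1000).astype(np.float32)))
M=R.from_euler("xyz",o["tool_rot"],degrees=True);q=M.inv().apply((P-o["tool_pos"]).reshape(-1,3)).reshape(P.shape)
near=(np.hypot(q[...,0],q[...,1])<.035)&(d>0)
for lo,hi in((.013,.024),(.066,.075),(.075,.089),(.086,.093)):
    a=near&(q[...,2]>lo)&(q[...,2]<hi);print(lo,a.sum(),np.round(q[a].min(0)*1000,1),np.round(q[a].max(0)*1000,1),cv2.minEnclosingCircle((q[a][:,:2]*1000).astype(np.float32)))
```

```text
[ 0.5368496  -0.13919248  0.24403944] [1.51305743e+02 8.16913106e-02 8.04078186e+01] [ 43.96799473 -13.55200453 -26.84272317 119.25614536 -13.07345706
  44.84390264  13.64718184] [-0.42874734  0.01485721 -3.34734708]
shift [ 0.004 -0.006  0.213] turn [ 0.0003  0.0006 -0.0002]
(-0.003, 0.003) 262 ((0.12112580984830856, 1.7452995777130127), 12.551370620727539)
(0.007, 0.013) 38 ((0.19812822341918945, 6.108611106872559), 8.374617576599121)
0.013 2759 [  2.9 -23.6  13. ] [27.  23.  23.5] ((9.74357795715332, -0.29594898223876953), 23.33516502380371)
0.066 226 [  8.7 -15.4  66. ] [19.2 15.3 74.9] ((9.339946746826172, -0.06786537170410156), 15.330968856811523)
0.075 244 [  5.8 -17.3  75. ] [19.3 15.9 88.9] ((6.890468597412109, -0.7388067245483398), 16.6471004486084)
0.086 42 [  6.7 -17.   86. ] [19.1 15.4 88.9] ((7.60280704498291, -0.7667717933654785), 16.216632843017578)
```

View pics/w6.png

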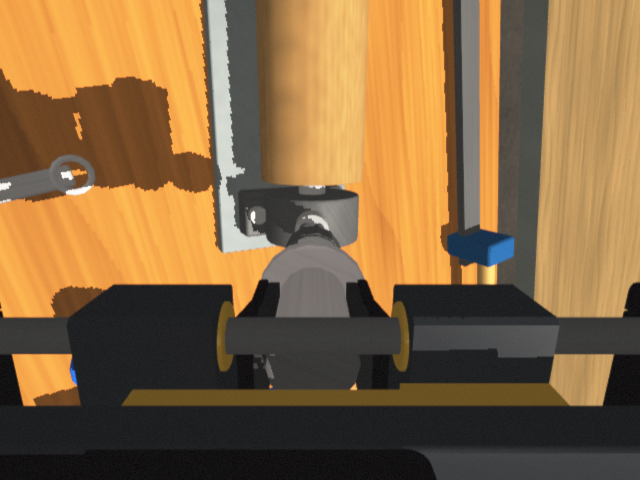

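The nipple is visible beyond the cup at (312,218), lined up within about 1 mm. I correct +0.8 mm along tool x and advance.

Call:
jog_arm(
  motion=[
    [[0.012,0,0.1,0,0,0,1],[0.012,0,0.21,0,0,0,1],[0.012,0,0.21,0,0,0,1]],
  ],
)

```text
time_s: 17.15
tool_pos: [0.5461, -0.1384, 0.222]
tool_rot: [151.6, -0.0, 80.5]
force: [-0.5, -0.4, -5.1]
grip_width: 0.0295
grasp_force: 45.0
```

Call:
jog_arm(
  motion=[
    [[0,0,0.03,0,0,0,1],[0,0,0.06,0,0,0,1],[0,0,0.09,0,0,0,1],[0,0,0.12,0,0,0,1],[0,0,0.12,0,0,0,1]],
  ],
)

```text
time_s: 17.65
tool_pos: [0.5523, -0.1398, 0.2136]
tool_rot: [151.4, 0.0, 80.5]
force: [-0.7, 0.9, -5.4]
grip_width: 0.0295
grasp_force: 45.0
```

```bash
cat > st.py <<'E'
from h import *
F=[]
for k in range(1):
    o=env.get_obs();F.append(o["force"])
f=np.mean(F,0)
print("h",np.round(((o["tool_pos"]-tgt(0))@np.stack([ny,TR.as_matrix()[:,1],nz],1))*1000,2),"rot",o["tool_rot"],"ftool(x,y,z)",np.round(TR.inv().apply(f-np.array([0,0,-3.9])),2),"tq",o["wrist_torque"],"q2",o["qpos"][1],o["time_s"])
delta(tgt(.0),TR,o)
E
python3 st.py
```

```text
h [ 1.62 -0.52 17.26] rot [1.51417401e+02 4.95406911e-02 8.04764512e+01] ftool(x,y,z) [ 0.75 -1.42  0.91] tq [ 0.15571526  0.95985072 -0.06195373] q2 -9.727165768982935 17.65
shift [-0.016  0.005  0.173] turn [-0.0004  0.0003  0.    ]
```

Call:
jog_arm(
  motion=[
    [[-0.006,0.003,0.02,0,0,0,1],[-0.006,0.003,0.04,0,0,0,1],[-0.006,0.003,0.04,0,0,0,1]],
  ],
)

```text
time_s: 17.95
tool_pos: [0.5544, -0.1408, 0.2104]
tool_rot: [151.4, 0.1, 80.5]
force: [0.4, 0.2, -4.4]
grip_width: 0.0294
grasp_force: 45.0
```

Call:
jog_arm(
  motion=[
    [[0,0,0.015,0,0,0,1],[0,0,0.03,0,0,0,1],[0,0,0.045,0,0,0,1],[0,0,0.05,0,0,0,1],[0,0,0.05,0,0,0,1]],
  ],
)

```text
time_s: 18.45
tool_pos: [0.5571, -0.1414, 0.2068]
tool_rot: [151.3, 0.1, 80.5]
force: [-4.8, -0.1, 2.4]
grip_width: 0.0294
grasp_force: 45.0
```

```bash
python3 st.py
```

```text
h [0.8  0.61 8.93] rot [1.51329583e+02 7.87542962e-02 8.04602726e+01] ftool(x,y,z) [-0.92 -1.1  -7.72] tq [ 0.0060046   1.24027569 -0.06131742] q2 -8.643429252160331 18.45
shift [-0.008 -0.006  0.089] turn [0.0001 0.0005 0.    ]
```

Axial contact of 7.7 N with little side force: the lip is on the balls. Keep pushing.

Call:
jog_arm(
  motion=[
    [[0,0,0.01,0,0,0,1],[0,0,0.02,0,0,0,1],[0,0,0.03,0,0,0,1],[0,0,0.03,0,0,0,1]],
  ],
)

```text
time_s: 18.85
tool_pos: [0.5582, -0.1414, 0.2028]
tool_rot: [151.4, 0.0, 80.5]
force: [2.6, -1.1, -8.3]
grip_width: 0.0292
grasp_force: 45.0
```

```bash
python3 st.py
```

```text
h [ 1.02 -0.38  4.91] rot [1.51409272e+02 3.70737209e-02 8.04729419e+01] ftool(x,y,z) [-0.69  0.37  5.17] tq [-0.25187558  0.57799543 -0.11234475] q2 -8.195773706409197 18.85
shift [-0.01   0.004  0.049] turn [-0.0003  0.0003 -0.    ]
```

Call:
jog_arm(
  motion=[
    [[0,0,0.01,0,0,0,1],[0,0,0.02,0,0,0,1],[0,0,0.03,0,0,0,1],[0,0,0.03,0,0,0,1]],
  ],
)

```text
time_s: 19.25
tool_pos: [0.5595, -0.1413, 0.2007]
tool_rot: [151.4, 0.0, 80.5]
force: [0.5, -0.5, -6.2]
grip_width: 0.0296
grasp_force: 45.0
```

```bash
python3 st.py
```

```text
h [ 1.33 -0.27  2.43] rot [1.51427232e+02 3.72257903e-02 8.04929759e+01] ftool(x,y,z) [-0.4  -0.62  2.23] tq [ 0.09349601  0.88578339 -0.07078452] q2 -7.870866200660243 19.25
shift [-0.013  0.003  0.024] turn [-0.0004  0.0002  0.0001]
```

The force dropped and reversed, so it has clicked. Push down to the shoulder and into the stroke.

Call:
jog_arm(
  motion=[
    [[0,0,0.015,0,0,0,1],[0,0,0.03,0,0,0,1],[0,0,0.05,0,0,0,1],[0,0,0.05,0,0,0,1]],
  ],
)

```text
time_s: 19.65
tool_pos: [0.5622, -0.1419, 0.197]
tool_rot: [151.4, 0.1, 80.5]
force: [-4.2, 1.2, 2.5]
grip_width: 0.029
grasp_force: 45.0
```

```bash
python3 st.py
```

```text
h [ 1.14  0.37 -2.09] rot [1.51374228e+02 6.58914733e-02 8.04877804e+01] ftool(x,y,z) [ 0.51 -0.75 -7.68] tq [0.37475415 1.30078299 0.11753776] q2 -7.2740692279439 19.65
shift [-0.011 -0.004 -0.021] turn [-0.0001  0.0004  0.0001]
```

Call:
jog_arm(
  motion=[
    [[0,0,0.015,0,0,0,1],[0,0,0.03,0,0,0,1],[0,0,0.05,0,0,0,1],[0,0,0.05,0,0,0,1]],
  ],
)

```text
time_s: 20.05
tool_pos: [0.5646, -0.1424, 0.1929]
tool_rot: [151.4, 0.1, 80.5]
force: [-5.1, 2.4, 4.0]
grip_width: 0.0296
grasp_force: 45.0
```

```bash
python3 st.py
```

```text
h [ 1.1   0.54 -6.93] rot [1.51355010e+02 7.38096308e-02 8.04854495e+01] ftool(x,y,z) [ 1.51 -0.98 -9.49] tq [0.40900406 1.42818836 0.11714085] q2 -6.656687678847131 20.05
shift [-0.011 -0.005 -0.069] turn [-0.      0.0004  0.0001]
```

Call:
jog_arm(
  motion=[
    [[0,0,0.005,0,0,0,1],[0,0,0.005,0,0,0,1],[0,0,0.005,0,0,0,1],[0,0,0.005,0,0,0,1],[0,0,0.005,0,0,0,1]],
  ],
)

```text
time_s: 20.55
tool_pos: [0.5648, -0.1424, 0.1926]
tool_rot: [151.4, 0.1, 80.5]
force: [-6.1, 1.6, 3.9]
grip_width: 0.0294
grasp_force: 45.0
```

```bash
python3 st.py
python3 - <<'E'
from h import *
for n in("top","side"):
    p,d=env.read_camera(n);cv2.imwrite(f"pics/{n}9.png",p[:,:,::-1]);P=cloud(n,d)
    a=(np.hypot(P[...,0]-.513,P[...,1]-.342)<.05)&(P[...,2]>.1)&(P[...,2]<.125);print("handle",a.sum(),rect(P[a]))
a=cv2.imread("pics/side9.png");cv2.imwrite("pics/fin.png",cv2.resize(a[130:420,180:500],(662,600)))
E
python3 st.py
```

```text
h [ 1.1   0.56 -7.25] rot [1.51353463e+02 7.70120362e-02 8.04822597e+01] ftool(x,y,z) [ 0.6  -1.76 -9.8 ] tq [0.41687693 1.49639335 0.09225599] q2 -6.615295966175776 20.55
shift [-0.011 -0.006 -0.072] turn [-0.      0.0004  0.0001]
handle 136 (array([512.9, 343.2]), array([16.1, 61. ]), 81.0)
handle 76 (array([520.5, 338.4]), array([25. , 47.1]), 80.6)
h [ 1.06  0.53 -7.27] rot [1.51355398e+02 7.80173019e-02 8.04801829e+01] ftool(x,y,z) [ 0.54 -1.91 -9.1 ] tq [0.45731163 1.40010186 0.04376741] q2 -6.613919092168915 20.65
shift [-0.011 -0.005 -0.073] turn [-0.      0.0004  0.0001]
```

View pics/fin.png

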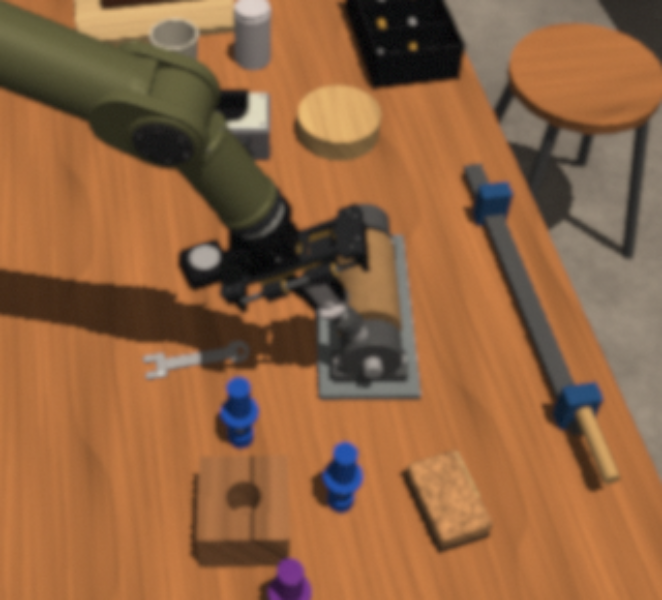

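The side view shows the gun's cup seated on the nipple at about (355,325), the block empty at (243,500), and the look-alikes and bystanders in place. The push is steady at 9–10 N, which means about 8 mm of stroke, and the handle is still OFF.

```bash
python3 -c "
from cell import env
print(env.sign_off())"
```

```text
the job is handed in; nothing more can be done
None
```

I handed the job in at about 21 s of robot time: the isolator is off, the gun is snapped onto the nipple and held about half-way (around 8 mm) down its stroke, and the other things I could see in the last picture were where they started.

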